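Shut and lock the clean-out hatch of a dust box

TASK

On the workshop bench, push the sliding hatch cover of the grey dust box fully home against its end stop, away from the robot. Then, with a fingertip set in the slot of each of the two quarter-turn fasteners, turn each one round to its stop so that its tongue swings from the outer side to point straight at the cover and locks it shut. Turn them by their slots, not by pushing the tongues; do not lift the cover, and leave the other things on the box and bench where they are.

Things in the scene. Friction and masses are not known exactly. Their poses are not given: they have to be found in the camera images.
- dust_box: Low dark grey sheet-metal dust box fixed to the bench: local x -160 to 180 mm, y -175 to 175 mm, flat deck 70 mm above the bench. Origin on the bench; local x points away from the robot, y left, z up; yaw varies. A hose spigot, 62 mm across, top 115 mm above the bench, stands at local x 145, y 135. Cover rails at local y +-111 to 137, x -40 to 103, top 88 mm above the bench.
- hatch_home (a point): Fixed point on the dust box deck (local x 26, y 0, z 70 mm) where the cover's origin lies when the cover is fully home; axes as the dust box.
- cover: Aluminium sliding hatch cover, 130 mm along x, 240 mm along y, 10 mm thick, about 0.4 kg, trapped under the rails' lips (2 mm play each side, 4 mm above). Slides along local x on dry friction (up to about 6 N to push); starts 20 to 38 mm short of home; home = its far edge on the end stop. Origin under its centre, on the deck; axes as the dust box.
- cover_flange (a point): Middle of the near (robot-facing) face of the upright flange on the cover's near edge, the place to push. Flange 60 mm wide along y, 5 mm thick, standing from 80 to 104 mm above the bench; this point is 92 mm above the bench, 65 mm nearer the robot than the cover's origin.
- left_cam (a joint): Angle of the left cam fastener about its upright axis: 0 = open, tongue pointing to the dust box's local +y; grows as it turns clockwise seen from above; 1.571 = hard stop, locked, tongue pointing to local +x. Stays where left; needs about 0.12 N m. The tongue, in line with the slot, lies under the disc, 16 mm wide, rounded end 60 mm from the axis, 72 to 80 mm above the bench.
- right_cam (a joint): Angle of the right cam fastener about its upright axis: 0 = open, tongue pointing to the dust box's local -y; grows as it turns anticlockwise seen from above; 1.571 = hard stop, locked, tongue pointing to local +x. Stays where left; needs about 0.12 N m. The tongue, in line with the slot, lies under the disc, 16 mm wide, rounded end 60 mm from the axis, 72 to 80 mm above the bench.
- left_cam_slot (a point): On the left fastener's axis (dust box local x -100, y 95 mm), at its top, 109 mm above the bench; turns with it. Steel disc 80 mm across with two jaws; the slot between them runs right across, open-ended, 28 mm wide, 66 to 75 mm long, 20 mm deep (floor 89 mm above the bench). Site y axis along the slot, x across it; parallel to the dust box's axes at joint 0.
- right_cam_slot (a point): On the right fastener's axis (dust box local x -100, y -95 mm), at its top, 109 mm above the bench; turns with it. Steel disc 80 mm across with two jaws; the slot between them runs right across, open-ended, 28 mm wide, 66 to 75 mm long, 20 mm deep (floor 89 mm above the bench). Site y axis along the slot, x across it; parallel to the dust box's axes at joint 0.
- tape_roll: Bystander: paper tape roll, 52 mm across, 20 mm high, lying flat on the rear of the dust box; origin under its centre.
- glue_bottle: Bystander: white glue bottle, 38 mm across, 85 mm tall, standing on the rear of the dust box; origin under its centre.
- screwdriver: Bystander: screwdriver lying on the bench left of the dust box.
- sanding_block: Bystander: cork sanding block 60 x 80 x 35 mm on the bench, right of the dust box.
- mug: Bystander: white mug, 76 mm across, 90 mm tall, on the bench, left of the dust box.
- jar: Bystander: glass jar, 60 mm across, 75 mm tall, on the bench, to the right, nearest the robot.
- pad_box: Bystander: flat cardboard box 90 x 90 x 30 mm on the bench, to the right, farthest from the robot.

How it is judged:
By the outcome, as a careful person would: the job done as asked, in the order asked, and still so for the second after the job is handed in, with the robot touching nothing.
It also fails if it takes over 58 s, if anything falls off the work surface, if the arm or the gripper's body presses on something with over 40 N, if the wrist force passes 120 N, or if a joint passes its speed limit or range.

ROBOT

A 7-joint arm with a two-finger parallel gripper is mounted at the origin on the work surface. World frame = base frame: x ahead of the robot, y to its left, z up, the work surface at z = 0. Lengths are in m, angles in rad, forces in N, time in s.
With the tool pointing down it reaches from about 0.4 to 0.9 m from the base axis. Payload 5.5 kg.
Tool frame: the origin (TCP) lies midway between the tips of the shut fingers; the grasp point (between the pads) lies 19 mm behind it (manip.grip_depth is the distance from the TCP to the grasp point, in m); z points along the fingers, y is the line along which they close (so a half turn about z gives the same grasp; the last joint's range is limited). The gripper opens to 92 mm and grips with 3 to 60 N. Pads are 19 mm wide; open, the fingers measure 130 mm over their backs; the gripper's body (75 mm by 190 mm) begins 47 mm behind the grasp point.
Start: joints at [1.6, 0.501, -0.427, 1.55, 0.221, 1.138, -0.21], TCP at [0.151, -0.632, 0.227] pointing down, gripper open.
Joint ranges: [-2.88, 2.88], [-0.31, 2.03], [-1.54, 1.56], [0.2, 2.42], [-1.41, 4.55], [0.19, 2.02], [-2.57, 2.57]. Speed limits (rad/s): [2.57, 2.57, 3.14, 3.14, 3.14, 3.14, 3.14].

INTERFACE

Orientations are given as a unit quaternion [x, y, z, w].
In Python, from bench import manip, effector, viewer gives the robot as it stands. Calls block until the motion is done:
- manip.move_pose(position, orientation): joint-space move of the TCP to a pose.
- manip.servo_line(position, ori=None, vel=0.15): straight line of the TCP; ori=None keeps the orientation; vel is the mean speed in m/s.
- manip.movej(angles): joint-space move.
- effector.open_jaws() and effector.close(f_grip=None): open the fingers fully, or close them until they stop; f_grip is the grip in N (None keeps the last).
- manip.sleep(seconds).
- manip.solve_ik(position, orientation): joint angles nearest the present ones, or None.
- viewer.get_image(name): name is "scene" or "top" or "wrist"; returns the picture (400x640x3 uint8, red, green, blue); there is no depth.
- viewer.get_calibration(name): a dict with "vfov" (degrees; the focal length in pixels is half the picture's height over the tangent of half this angle, whatever the lens; pixels are square), "cx", "cy" (the principal point, pixels), "dist_coeffs" ([k1, k2, p1, p2, k3] as OpenCV has them; the pictures are not rectified), "eye" and "attitude" of the camera in the world. Camera axes: x right, y down, z forward; pixel columns grow to the right and rows downward; lengths in m; the calibration is good to about 2 mm. A picture is of the moment at which its call begins: read the wrist's pose just before it. get_calibration takes no time and is no camera call; for the wrist camera it gives the pose at the moment of the call.
A pose or a line that the arm cannot do raises manip.PlanningError and nothing moves.
- manip.hand_in(): hands the job in; it is judged then, once.
Readings, each from a call of its own:
- manip.current_clock(): time.
- manip.current_q(): joint angles.
- manip.current_joint_velocities(): joint speeds.
- manip.current_tau(): joint torques, N m.
- manip.current_tool_pos(): TCP position.
- manip.current_tcp_rot(): TCP orientation.
- manip.current_force(): force on the tool from outside, world axes, zero at the start.
- manip.current_wrist_torque(): the same for the moment, N m.
- manip.current_finger_gap(): finger opening in m.
- manip.current_gripper_force(): force on a finger pad.
Only numpy, scipy, OpenCV 4.12 (cv2) and the standard library are available. Lean on these libraries where they do the work, as an engineer would, in place of code of your own. Each camera call takes 0.05 s, during which the arm holds its last target. There are 200 camera calls.

## Working session

There is one attempt and no reset: what is moved stays moved. The work goes in short steps, each a Python script; the robot and the scene stay as the last script left them, time stands still between calls to the robot, and variables do not carry over. Pictures are saved under pics/ and viewed, at most 10 in all, crops included, and the job is handed in when it is done.

```bash
mkdir -p pics; python3 - <<'E'
from bench import manip, viewer
import cv2,json
for n in("top","scene"):
    im=viewer.get_image(n); cv2.imwrite(f"pics/{n}0.png",im[:,:,::-1]); print(n,viewer.get_calibration(n))
print(manip.current_clock(),manip.current_tcp_rot(),manip.current_finger_gap())
E
```

```text
top {'vfov': 53.89540413427349, 'cx': 322.385496156378, 'cy': 195.25935435925268, 'dist_coeffs': array([-0.05143046,  0.        ,  0.        ,  0.        ,  0.        ]), 'eye': array([ 0.41088019, -0.00807574,  1.26846491]), 'attitude': array([ 0.70581615, -0.70454628,  0.04758176, -0.05633891])}
scene {'vfov': 45.76985827895677, 'cx': 323.5280012938926, 'cy': 189.5267497424071, 'dist_coeffs': array([0.011287, 0.      , 0.      , 0.      , 0.      ]), 'eye': array([ 1.4395643 , -0.37071583,  0.94324698]), 'attitude': array([ 0.76719884,  0.4966751 , -0.2206927 , -0.34060904])}
0.1 [ 9.93173848e-01  1.16640126e-01 -5.60824677e-05 -8.86147496e-04] 0.09179885758068601
```

View pics/top0.png

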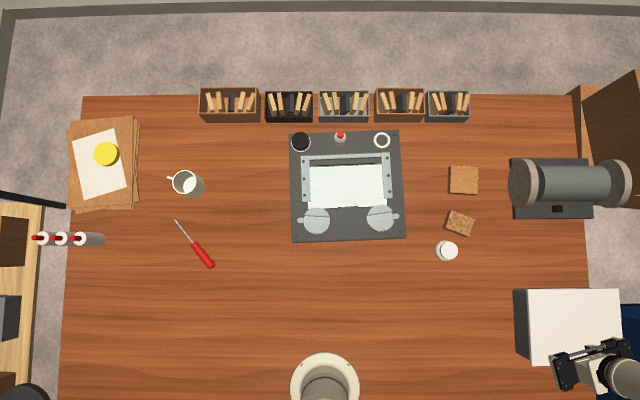

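View pics/scene0.png

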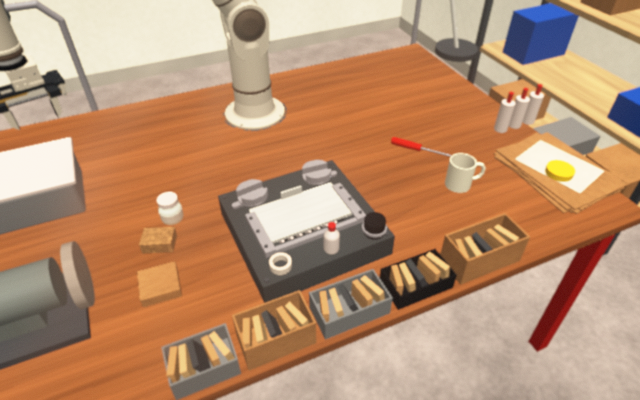

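The top view shows the dust box at about cols 289–406, rows 130–242. The discs are near (317,220) and (381,217), tongues outward, and the cover's flange is near (345,208). The scene view agrees. I'll get a rough pose, then refine it with the wrist camera above the box.

```bash
cat > h.py <<'E'
import numpy as np, cv2
from scipy.spatial.transform import Rotation as R
from bench import manip, effector, viewer
def cast(cal,uv,z,shape=(400,640)):
    f=shape[0]/2/np.tan(np.radians(cal["vfov"]/2)); K=np.array([[f,0,cal["cx"]],[0,f,cal["cy"]],[0,0,1]])
    p=cv2.undistortPoints(np.array(uv,float).reshape(-1,1,2),K,np.array(cal["dist_coeffs"]))[:,0]
    d=R.from_quat(cal["attitude"]).apply(np.c_[p,np.ones(len(p))]); e=np.array(cal["eye"])
    return e+d*((z-e[2])/d[:,2])[:,None]
def project(cal,P):
    f=200/np.tan(np.radians(cal["vfov"]/2)); K=np.array([[f,0,cal["cx"]],[0,f,cal["cy"]],[0,0,1]])
    r=R.from_quat(cal["attitude"]).inv(); P=r.apply(np.array(P)-cal["eye"])
    return cv2.projectPoints(P,np.zeros(3),np.zeros(3),K,np.array(cal["dist_coeffs"]))[0][:,0]
def down(a):  # tool pointing down, finger-closing (tool y) axis at world angle a
    y=np.array([np.cos(a),np.sin(a),0]); z=np.array([0,0,-1.]); return R.from_matrix(np.c_[np.cross(y,z),y,z]).as_quat()
E
python3 - <<'E'
from h import *
cal=viewer.get_calibration("top")
P=cast(cal,[[317,220],[381,217]],.109); print(P, np.linalg.norm(P[0]-P[1]))
print(cast(cal,[[289,134],[398,130],[406,238],[292,242]],.07))
yaw=np.arctan2(*(P[0]-P[1])[[0,1]])*-1; print(yaw)
c=P.mean(0)
# look from tool down above cams/cover
for a in(np.pi/2+yaw,-np.pi/2+yaw):
  for z in(.35,.4,.45):
    q=manip.solve_ik([c[0]+.0,c[1],z],down(a)); print(a,z,q)
w=viewer.get_calibration("wrist"); T=R.from_quat(manip.current_tcp_rot())
print(T.inv().apply(w["eye"]-manip.current_tool_pos()), (T.inv()*R.from_quat(w["attitude"])).as_matrix().round(2),w)
E
```

```text
[[ 0.50879692  0.02226301  0.109     ]
 [ 0.51790823 -0.16677022  0.109     ]] 0.18925268259545977
[[ 0.78412786  0.11312532  0.07      ]
 [ 0.79717465 -0.23139243  0.07      ]
 [ 0.45767296 -0.24684472  0.07      ]
 [ 0.44508204  0.09881262  0.07      ]]
0.04816228020024721
1.6189586069951438 0.35 [ 1.12739761  0.36973573 -1.30666897  1.69911488  0.36507666  1.35626966
  1.37667218]
1.6189586069951438 0.4 [ 1.15188509  0.33646492 -1.33478644  1.61593513  0.32924135  1.450796
  1.40863735]
1.6189586069951438 0.45 [ 1.18787139  0.3615216  -1.43228659  1.52242786  0.35790492  1.56724361
  1.38265203]
-1.5226340465946493 0.35 [ 1.04438813  0.29664969 -1.15617793  1.70063229  0.27926158  1.32783017
 -1.68658818]
-1.5226340465946493 0.4 [ 1.0870221   0.27645725 -1.20978542  1.617053    0.26087293  1.4295346
 -1.66998675]
-1.5226340465946493 0.45 [ 1.13151027  0.2848126  -1.29191926  1.52332069  0.27366101  1.53907762
 -1.68087178]
[ 0.08455845  0.0006149  -0.15709938] [[-0.   -0.95 -0.31]
 [ 1.    0.   -0.  ]
 [ 0.   -0.31  0.95]] {'vfov': 58.44574786216542, 'cx': 314.8464817795986, 'cy': 202.66298025530313, 'dist_coeffs': array([-0.04474209,  0.        ,  0.        ,  0.        ,  0.        ]), 'eye': array([ 0.23284909, -0.61299257,  0.3828522 ]), 'attitude': array([ 0.77511557, -0.61197195, -0.09828755,  0.12257953])}
```

```bash
python3 - <<'E'
from h import *
p=manip.current_tool_pos(); manip.servo_line([p[0],p[1],.35],vel=.2)
effector.close(10)
manip.move_pose([.53,-.075,.38],down(np.pi/2+.043))
cal=viewer.get_calibration("wrist"); im=viewer.get_image("wrist"); cv2.imwrite("pics/w1.png",im[:,:,::-1])
import pickle; pickle.dump(cal,open("w1.pkl","wb"))
print(manip.current_clock(),manip.current_tool_pos(),manip.current_q(),manip.current_finger_gap())
# predicted features
yaw=.043;c,s=np.cos(yaw),np.sin(yaw); M=np.array([.5134,-.0723])+.1*np.array([c,s])
L=lambda x,y,z:[M[0]+c*x-s*y,M[1]+s*x+c*y,z]
for P in [(-100,95,109),(-100,-95,109),(-160,175,70),(-160,-175,70),(180,175,70),(180,-175,70)]: print(P,project(cal,[L(*(np.array(P)/1000))]))
E
```

```text
4.75 [ 0.529982   -0.0761818   0.37976817] [ 1.08545582  0.38395461 -1.28739717  1.612981    0.3718587   1.42691396
  1.37451256] 0.0005824079407285179
(-100, 95, 109) [[398.05969673 145.72725649]]
(-100, -95, 109) [[239.86396713 146.10388156]]
(-160, 175, 70) [[457.21306111  93.57441882]]
(-160, -175, 70) [[179.96773564  94.19788934]]
(180, 175, 70) [[430.63095138 321.45151448]]
(180, -175, 70) [[206.21850657 322.07485795]]
```

View pics/w1.png

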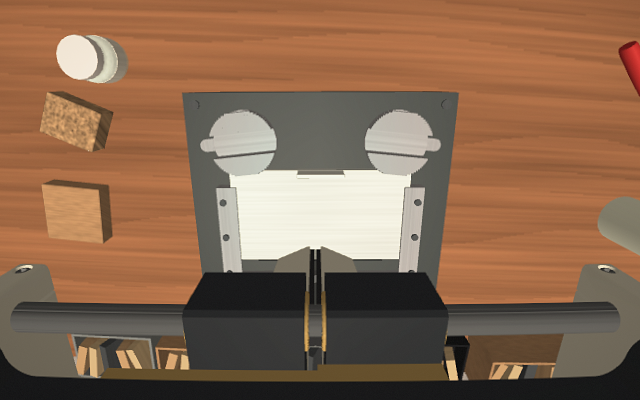

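The wrist view has the robot side at the top. The left disc is at about (400,143), the right at (242,143), and the deck's near corners at (458,93) and (183,93), all within 3 px of prediction. I'll zoom in to see the slots.

```bash
python3 - <<'E'
import pickle
from h import *
cal=pickle.load(open("w1.pkl","rb")); im=cv2.imread("pics/w1.png"); 
cv2.imwrite("pics/w1z.png",cv2.resize(im[85:195,175:465],None,fx=2.75,fy=2.75,interpolation=cv2.INTER_CUBIC))
hsv=cv2.cvtColor(im,cv2.COLOR_BGR2HSV)
m=((hsv[...,1]<40)&(hsv[...,2]>110)&(hsv[...,2]<215)).astype(np.uint8)
m[:85]=0;m[182:]=0;m[:,:185]=0;m[:,460:]=0
m=cv2.morphologyEx(m,cv2.MORPH_CLOSE,np.ones((5,5)))
m=cv2.morphologyEx(m,cv2.MORPH_OPEN,cv2.getStructuringElement(cv2.MORPH_ELLIPSE,(27,27)))
for c in cv2.findContours(m,0,2)[0]:
    print(cv2.boundingRect(c),cv2.minEnclosingCircle(c))
    for z in(.089,.109): print(z,cast(cal,[cv2.minEnclosingCircle(c)[0]],z))
# deck edge corners from dark mask, near edge line
d=cv2.inRange(cv2.GaussianBlur(im,(3,3),0),(40,40,40),(120,120,120)); d=d&((hsv[...,1]<50)*255).astype(np.uint8)
top=[(u,np.flatnonzero(d[80:110,u])[0]+80) for u in range(205,440,5)]
P=cast(cal,top,.07); k=np.polyfit(P[:,1],P[:,0],1); print("near edge: dx/dy",k, np.std(P[:,0]-np.polyval(k,P[:,1])))
rows=range(110,240,5)
for side in(0,1):
    e=[((np.flatnonzero(d[v,170:470])[[0,-1][side]])+170,v) for v in rows]; P=cast(cal,e,.07); k=np.polyfit(P[:,0],P[:,1],1); print("side",side,"dy/dx",k,np.std(P[:,1]-np.polyval(k,P[:,0])))
E
```

```text
(365, 109, 68, 67) ((398.9560852050781, 142.51707458496094), 34.7783088684082)
0.089 [[0.50824859 0.02810924 0.089     ]]
0.109 [[0.50542764 0.02326699 0.109     ]]
(209, 109, 68, 67) ((241.89999389648438, 143.10000610351562), 34.84288787841797)
0.089 [[ 0.51698997 -0.16863085  0.089     ]]
0.109 [[ 0.51377867 -0.16468778  0.109     ]]
near edge: dx/dy [-0.04147963  0.44879115] 0.000214994305865042
side 0 dy/dx [ 0.04067977 -0.26481296] 0.0004466585638425852
side 1 dy/dx [0.03995358 0.08251025] 0.0003883520395397043
```

View pics/w1z.png

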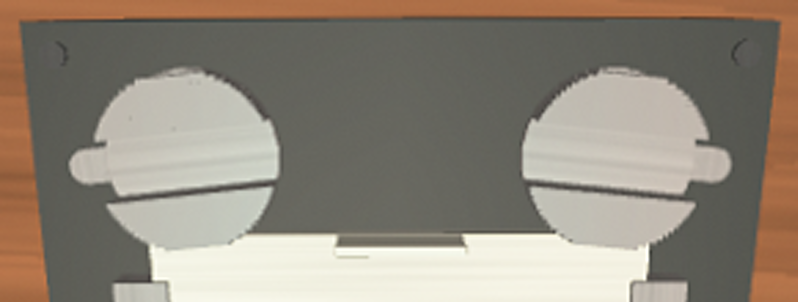

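The slots are turned about 0.12 rad from zero already. The edge fit and the disc fit agree on the pose: yaw 0.0407, origin about (0.611, −0.066). Now I'll push the cover.

```bash
cat >> h.py <<'E'
YAW=.0407; O=np.array([.6109,-.0665])
def W(x,y,z): c,s=np.cos(YAW),np.sin(YAW); return np.array([O[0]+c*x-s*y,O[1]+s*x+c*y,z])
def loc(p): c,s=np.cos(YAW),np.sin(YAW); d=p[:2]-O; return np.array([c*d[0]+s*d[1],-s*d[0]+c*d[1],p[2]])
E
python3 - <<'E'
from h import *
print([cast(__import__('pickle').load(open("w1.pkl","rb")),[[175+105/2.75,85+203/2.75],[175+272/2.75,85+183/2.75],[175+525/2.75,85+183/2.75],[175+695/2.75,85+203/2.75]],z).round(4) for z in(.089,)])
q=down(np.pi/2+YAW)
manip.move_pose(W(-.112,0,.16),q)
manip.servo_line(W(-.112,0,.089),vel=.1)
f0=manip.current_force(); print(f0)
manip.servo_line(W(-.055,0,.089),vel=.05)
x=-.055
for i in range(18):
    f=manip.current_force()-f0; l=loc(manip.current_tool_pos()); print(round(x,4),l.round(4),f.round(1))
    if np.hypot(*f[:2])>16: break
    x+=.001; manip.servo_line(W(x,0,.089),vel=.03)
print(manip.current_clock())
E
```

```text
[array([[ 0.5384, -0.2057,  0.089 ],
       [ 0.5261, -0.1284,  0.089 ],
       [ 0.5214, -0.0125,  0.089 ],
       [ 0.5273,  0.0672,  0.089 ]])]
[0.53775338 0.01239781 0.76005441]
-0.055 [-0.0549  0.0001  0.089 ] [-1.3  0.8 -2.1]
-0.054 [-0.0543 -0.0001  0.089 ] [-3.5  0.2  0.7]
-0.053 [-0.053  -0.0001  0.089 ] [-2.2  0.1 -1.2]
-0.052 [-0.0518 -0.0001  0.089 ] [-2.5 -0.3 -1.1]
-0.051 [-0.0508 -0.0001  0.089 ] [-1.4  0.1 -0.8]
-0.05 [-0.0499 -0.      0.089 ] [-2.1 -0.3 -1.4]
-0.049 [-0.0498 -0.0001  0.0889] [-5.1 -1.5  3. ]
-0.048 [-0.0497 -0.0002  0.0888] [-9.4 -1.8  4.4]
-0.047 [-0.0497 -0.0002  0.0887] [-11.1  -1.9   6.3]
-0.046 [-0.0497 -0.0002  0.0885] [-14.3  -0.9   8.1]
-0.045 [-0.0497 -0.0002  0.0884] [-15.9  -2.1  11. ]
10.2917
```

The cover is home: it hit the stop at local x −0.0497 and the force climbed. Back off, check for slip, and turn the left fastener.

```bash
cat >> h.py <<'E'
def turn(y,a0,a1,over=.38,z=.093):
    s=np.sign(a1-a0)
    manip.move_pose(W(-.1,y,.16),down(a0)); f0=manip.current_force(); t0=manip.current_wrist_torque()
    for zz in (.112,.1,z):
        manip.servo_line(W(-.1,y,zz),vel=.08); f=manip.current_force()-f0
        if abs(f[2])>8: print("blocked",zz,f); manip.servo_line(W(-.1,y,.16)); return False
    a=a0
    while s*(a1-a)>-over:
        past=s*(a-a1)>-.1
        a+=s*(.04 if past else .12); manip.servo_line(W(-.1,y,z),ori=down(a),vel=.05)
        t=(manip.current_wrist_torque()-t0)[2]; f=manip.current_force()-f0
        yv=R.from_quat(manip.current_tcp_rot()).apply([0,1,0]); print(round(a-a1,2),"act",round(np.arctan2(yv[1],yv[0])-a1,3),"tz",round(t,2),f.round(1),round(manip.current_clock(),2))
        if past and abs(t)>.6: break
        if abs(t)>1.5 or np.linalg.norm(f)>40: print("too much"); break
    # relieve, then lift out
    manip.servo_line(W(-.1,y,z),ori=down(a-s*.2),vel=.05)
    manip.servo_line(W(-.1,y,.16),vel=.12); return True
E
python3 - <<'E'
from h import *
manip.servo_line(W(-.09,0,.089),vel=.1); manip.servo_line(W(-.1,0,.16),vel=.15)
print(turn(.095,np.pi/2+YAW-.117,YAW), manip.current_clock())
E
```

```text
1.33 act 1.337 tz -0.1 [ 0.5  1.4 -1.1] 13.55
1.21 act 1.219 tz 0.01 [ 0.5  0.9 -0.6] 13.82
1.09 act 1.099 tz -0.04 [ 1.7  1.8 -1.4] 14.08
0.97 act 0.979 tz -0.03 [ 0.6  0.9 -1.1] 14.35
0.85 act 0.86 tz -0.02 [ 0.4  0.7 -0.9] 14.62
0.73 act 0.74 tz -0.02 [ 0.1  1.5 -1.8] 14.88
0.61 act 0.62 tz -0.08 [-0.4  1.4 -1.8] 15.15
0.49 act 0.5 tz -0.06 [ 0.2  2.3 -0.9] 15.42
0.37 act 0.38 tz -0.05 [-0.1  2.  -1.1] 15.68
0.25 act 0.26 tz -0.05 [-0.2  1.2 -1.2] 15.95
0.13 act 0.14 tz -0.04 [-0.2  1.8 -1. ] 16.22
0.01 act 0.02 tz -0.06 [-1.   1.1 -0. ] 16.48
-0.03 act -0.022 tz 0.01 [-1.   2.3 -1.4] 16.73
-0.07 act -0.064 tz 0.08 [-0.1  1.9 -1.5] 16.98
-0.11 act -0.104 tz -0.02 [-0.9  3.2 -0.9] 17.23
-0.15 act -0.144 tz 0.07 [-1.7  3.1 -1.1] 17.48
-0.19 act -0.184 tz 0.01 [-1.   2.4 -0.1] 17.73
-0.23 act -0.225 tz -0.01 [-1.9  3.1 -0.7] 17.98
-0.27 act -0.264 tz 0.25 [-0.4  3.3 -2.5] 18.23
-0.31 act -0.303 tz 0.69 [-0.8  4.5 -4.3] 18.48
True 19.5417
```

```bash
python3 - <<'E'
from h import *
manip.move_pose([.53,-.075,.36],down(YAW))if 0 else manip.move_pose([.53,-.075,.38],down(-np.pi/2+YAW))
im=viewer.get_image("wrist"); cv2.imwrite("pics/w2.png",im[:,:,::-1])
im=viewer.get_image("top"); cv2.imwrite("pics/t2.png",cv2.resize(im[120:250,280:415,::-1],None,fx=4,fy=4,interpolation=cv2.INTER_CUBIC))
print(manip.current_clock())
E
```

```text
20.6583
```

View pics/w2.png

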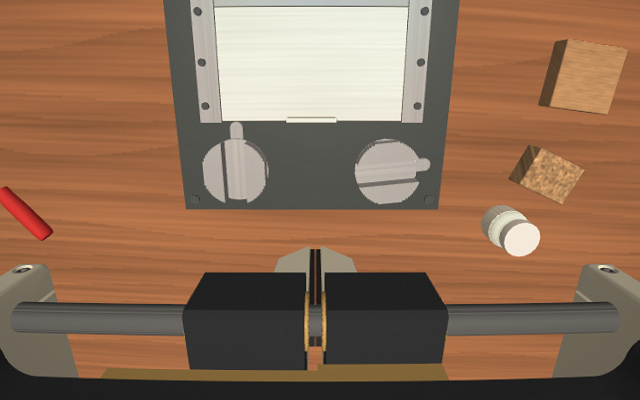

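The left tongue (237,130) now points straight at the cover from its disc centre (236,170). The right tongue still points outward (424,164), and the cover is still home. Now the right one.

```bash
python3 - <<'E'
from h import *
print(turn(-.095,-np.pi/2+YAW+.117,YAW), manip.current_clock())
manip.move_pose([.53,-.075,.38],down(-np.pi/2+YAW))
cal=viewer.get_calibration("wrist")
im=viewer.get_image("wrist"); cv2.imwrite("pics/w3.png",im[:,:,::-1])
g=lambda l:project(cal,[W(*l)]).round(1)
for y in(.095,-.095): print("tip",g((-.04,y,.08)),"axis@80",g((-.1,y,.08)), "slot wall",g((-.07,y+.014,.109)),g((-.13,y+.014,.109)))
print("cover near edge",g((-.039,.07,.08)),g((-.039,-.07,.08)),manip.current_clock())
E
```

```text
-1.33 act -1.337 tz 0.05 [-1.8  0.8 -1.4] 23.17
-1.21 act -1.219 tz -0.01 [ 0.9  1.5 -2.1] 23.43
-1.09 act -1.099 tz -0.01 [ 0.9  1.1 -0.1] 23.7
-0.97 act -0.979 tz -0.02 [ 1.3  0.4 -0.2] 23.97
-0.85 act -0.859 tz 0.01 [ 0.3  2.1 -0.2] 24.23
-0.73 act -0.74 tz -0.05 [ 2.   1.4 -0.1] 24.5
-0.61 act -0.619 tz -0.02 [ 2.9  2.4 -0.7] 24.77
-0.49 act -0.5 tz -0.05 [3.  2.9 0.6] 25.03
-0.37 act -0.38 tz 0.05 [3.4 2.4 0.9] 25.3
-0.25 act -0.26 tz -0.02 [3.2 3.3 1.2] 25.57
-0.13 act -0.14 tz -0.02 [2.6 2.8 2.2] 25.83
-0.01 act -0.02 tz 0.04 [2.3 3.  1.1] 26.1
0.03 act 0.023 tz -0.07 [2.9 4.6 1.8] 26.35
0.07 act 0.064 tz -0.05 [2.9 4.4 1. ] 26.6
0.11 act 0.104 tz -0.06 [2.6 4.6 2. ] 26.85
0.15 act 0.145 tz -0.07 [1.4 3.8 1.9] 27.1
0.19 act 0.185 tz -0.03 [2.2 4.5 1.4] 27.35
0.23 act 0.225 tz -0.07 [1.6 4.6 2.2] 27.6
0.27 act 0.264 tz -0.25 [0.9 4.2 2.9] 27.85
0.31 act 0.304 tz -0.63 [0.1 5.2 3.7] 28.1
True 29.1583
tip [[234.5 122. ]] axis@80 [[237.6 168.8]] slot wall [[219.4 149.7]] [[223.3 197.3]]
tip [[386. 122.]] axis@80 [[383.3 168.9]] slot wall [[377.5 149.7]] [[374.9 197.4]]
cover near edge [[254.4 121.1]] [[366.1 121.1]] 30.625
```

View pics/w3.png

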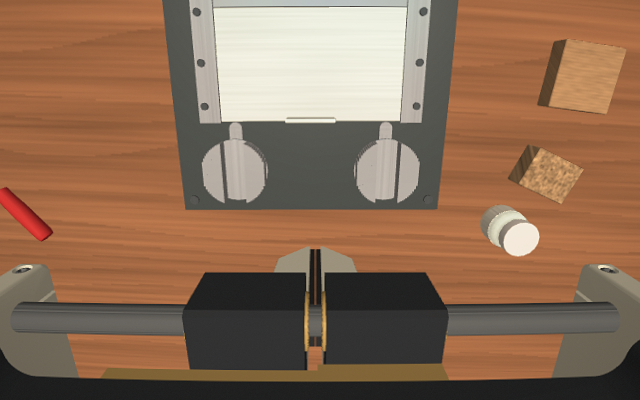

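Both tongue tips, (235,123) and (386,123), match the predicted locked positions, and the cover's near edge is at the predicted home row, 121. Handing in.

```bash
python3 -c "
from bench import manip
print(manip.hand_in())"
```

```text
the job is handed in; nothing more can be done
None
```

I pushed the cover home against its end stop, then turned both fasteners by their slots to their stops, so both tongues point at the cover; I handed the job in at about 31 s of the 58 s allowed.

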